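# Refit the skiver's gearbox: gear on, cover held ready for its screws

## Robot

A 6-joint arm with a two-finger parallel gripper is mounted at the origin on the work surface. World frame = base frame: x ahead of the robot, y to its left, z up, the work surface at z = 0. Lengths are in mm, angles in rad, forces in N, time in s.
With the tool pointing down it reaches from about 400 to 925 mm from the base axis. Payload 12.5 kg.
Tool frame: the origin (TCP) lies midway between the tips of the shut fingers; the grasp point (between the pads) lies 19 mm behind it; z points along the fingers, y is the line along which they close (so a half turn about z gives the same grasp; the last joint's range is limited). The gripper opens to 95 mm and grips with 3 to 60 N. Pads are 20 mm wide; open, the fingers measure 119 mm over their backs; the gripper's body (75 mm by 180 mm) begins 59 mm behind the grasp point.
Start: joints at [-1.224, 0.491, 1.559, -0, 1.092, -0.106], TCP at [273.453, -562.024, 214.661] pointing down, gripper open.
Joint ranges: [-3.1, 3.1], [-0.84, 2.19], [0.05, 2.79], [-1.13, 4.28], [0.06, 2.93], [-2.69, 2.69]. Speed limits (rad/s): [2.22, 2.22, 2.79, 3.14, 3.14, 3.14].

## Interface

Orientations are given as [roll, pitch, yaw] about the fixed x, y, z axes, in that order (R = Rz(yaw) Ry(pitch) Rx(roll)).
In Python, from cell import * gives the robot as it stands.
- The arm moves only by the tool servo_tool, never from a script. Its argument "moves" is one flat list of numbers, 5 for each row, row after row: the shift along the world's x, y, z as a fraction of full scale, then the turn about the world's z as a fraction of full scale, then the opening, from 0 (shut) to 1 (fully open). A call has 1 to 12 rows; each row is the pose to reach, as a shift and turn from the pose commanded when the call began, turning the shorter way round; what a row does not reach only later rows make up. Full scale, the value 1, is 400 mm for a shift and 180 degrees for a turn. A row lasts 1/12 s, in which the tool goes at most 41.7 mm and 7.16 degrees, less where a joint would pass 70% of its speed; a pose out of reach is approached as far as the arm can. A call with a number of a shift or a turn outside -1 to 1 is refused whole. A call with a gripper value outside its range is refused whole. The fingers move at their own pace and stop on an object; the grip force is fixed at half the most. Time passes only in rows, so rows that repeat a pose let the fingers close. It gives the time, the measured TCP pose, the force, the opening and the grip force at its end, in the units of the state.
- state(): the state, without advancing time (a new reading comes with each control period).
- read_camera(name): name is "scene" or "top" or "wrist"; returns (picture, depth): 400x640x3 uint8, blue, green, red; 400x640 float32, mm along the optical axis (not along the pixel's ray), 0 where there is no reading.
- get_calibration(name): a dict with "K" (3x3 intrinsics, pixels), "R" (3x3) and "t" (3): a world point X has camera coordinates R X + t. Camera axes: x right, y down, z forward; pixel columns grow to the right and rows downward; lengths in mm; the calibration is good to about 2 mm. A picture is of the moment at which its call begins: read the wrist's pose just before it. get_calibration takes no time and is no camera call; for the wrist camera it gives the pose at the moment of the call.
- job_done(): hands the job in; it is judged then, once.
The state is a dict: "t": time; "joints": joint angles; "qvel": joint speeds; "tau": joint torques, N m; "eef_pos": TCP position; "tcp_rot": TCP orientation; "ft_force": force on the tool from outside, world axes, zero at the start; "moment": the same for the moment, N m; "opening": opening from 0.0 (shut) to 1.0 (fully open); "grip_force": force on a finger pad.
Only numpy, scipy, OpenCV 4.12 (cv2) and the standard library are available. Lean on these libraries where they do the work, as an engineer would, in place of code of your own. Each camera call takes 0.05 s, during which the arm holds its last target. There are 200 camera calls.

## Task

Put the toothed gear on the shaft in the open gearbox, hub upwards and fully home, and let it go. Then take the flat cover plate by its rib and hold it level, about 15 mm above the gearbox, touching nothing but the fingers, turned the right way round so that each of its three holes is centred over its threaded hole, ready for someone to put the screws in. Finish while still holding the cover there, hovering and still; leave everything else on the bench where it is.

Things in the scene. Friction and masses are not known exactly. Their poses are not given: they have to be found in the camera images.
- gearbox: Grey gearbox fixed on the bench, open on top, flat rim at z = 50 mm. T-shaped from above: main part x = -65 to 35, y = -45 to 45 mm; solid tongue x = 35 to 65, y = -20 to 20 mm. Origin on the bench, middle of the 130 x 90 mm outline; x to the tongue, z up. Pocket x = -57 to 27, y = -37 to 37 mm, its two -x corners filled by 20 mm square screw bosses; a 14 mm drive stub sticks out at the -x end.
- shaft_seat (a point): Where the gear's origin comes when home: top of the shoulder (20 mm across) at the foot of the upright shaft, at gearbox x = -11, y = 0, z = 12 mm, 38 mm below the rim. The shaft is 10 mm thick, its top 8 mm tapered to 4 mm, tip 30 mm above this point, 8 mm below the rim. Open the fingers only partly in the pocket: fully open they do not fit.
- thread_left (a point): Mouth of a threaded hole (6 mm) in the gearbox rim at gearbox x = -55, y = +35, z = 50 mm.
- thread_right (a point): Mouth of a threaded hole (6 mm) in the gearbox rim at gearbox x = -55, y = -35, z = 50 mm.
- thread_tongue (a point): Mouth of the threaded hole (6 mm) in the gearbox's tongue at gearbox x = +52, y = 0, z = 50 mm.
- gear: Loose steel gear, about 180 g: toothed disc 61 mm over the teeth, 14 mm thick, with a round hub 22 mm in diameter up to 35 mm above the underside; 13 mm bore right through. Starts lying hub up. Origin: centre of the underside; z up along the hub. When home its hub's top is 3 mm below the gearbox rim.
- cover: Loose aluminium cover plate, about 250 g, starts flat on the bench, rib up. T-shaped outline like the gearbox's, 130 x 90 mm, 5 mm thick, three 10 mm holes. Origin: underside, middle of the outline; x to the tongue, z up. On top a straight grip rib, 50 mm long (x), 14 mm wide (y), centred at x = -8, y = 0 mm (near the centre of mass), from z = 5 to 33 mm.
- hole_left (a point): Cover's hole at cover x = -55, y = +35 mm, at the underside; belongs over thread_left.
- hole_right (a point): Cover's hole at cover x = -55, y = -35 mm, at the underside; belongs over thread_right.
- hole_tongue (a point): Cover's hole in its tongue at cover x = +52, y = 0 mm, at the underside; belongs over thread_tongue.
- roller: Bystander: smooth steel guide roller without teeth, hub or bore, 44 mm across, 26 mm high, standing on end near the gear. Origin: centre of the underside.
- dye_bottle: Bystander: white bottle, 44 mm across, 110 mm high. Origin: centre of the underside.
- wax_jar: Bystander: jar, 60 mm across, 55 mm high. Origin: centre of the underside.
- screwdriver: Bystander: screwdriver lying flat; its own x axis runs along it to the tip.
- brush: Bystander: brush lying flat; its own x axis runs along it to the bristles.
- thread_spool: Bystander: upright spool, 40 mm across, 50 mm high. Origin: centre of the underside.
- screw_dish: Bystander: small white dish with three screws, 72 mm across, 18 mm high. Origin: centre of the underside.

How it is judged:
By the outcome, as a careful person would: the job done as asked, in the order asked, and still so for the second after the job is handed in, while the arm keeps its last pose, push and grip.
It also fails if it takes over 64 s, if anything falls off the work surface, if the arm or the gripper's body presses on something with over 40 N, if the wrist force passes 120 N, or if a joint passes its speed limit or range.

## Working session

There is one attempt and no reset: what is moved stays moved. The work goes in short steps, Python scripts to look and compute and a tool call to move; the robot and the scene stay as the last step left them, time stands still between calls to the robot, and variables do not carry over. Pictures are saved under pics/ and viewed, at most 10 in all, crops included, and the job is handed in when it is done.

Besides the shell and the picture viewer there is one more tool, called in YAML: its name, and indented under it one key for each argument. servo_tool: Moves the arm, as the interface text tells. Its arguments: {"type":"object","properties":{"moves":{"type":"array"}},"required":["moves"]}

```bash
mkdir -p pics; ls
python3 - <<'E'
from cell import *
import cv2,numpy as np
s=state();print(s)
for n in("top","scene"):
    c=get_calibration(n);p,d=read_camera(n);cv2.imwrite(f"pics/{n}0.png",p);np.savez(f"{n}0.npz",p=p,d=d,**c);print(n,c)
E
```

```text
pics
{'t': 0.0, 'joints': array([-1.22357170e+00,  4.91569165e-01,  1.55944847e+00, -1.41333124e-05,
        1.09170335e+00, -1.05626295e-01]), 'qvel': array([ 1.25101805e-03, -6.56713591e-05,  7.21937908e-04,  2.75910433e-04,
       -4.60239984e-04,  1.64529879e-03]), 'tau': array([-1.54287689e-03, -6.12641788e+01, -2.58177209e+01,  6.92458358e-02,
        4.81091451e-02, -1.03740260e-04]), 'eef_pos': array([ 273.37564202, -561.76952205,  214.05611893]), 'tcp_rot': array([-3.14046929e+00, -1.06495508e-04,  4.52857384e-01]), 'ft_force': array([-0.39396007,  0.84180966,  0.22077675]), 'moment': array([-0.03174148, -0.01756349,  0.02248612]), 'grip_force': 0.0, 'opening': 0.9993985875824638}
top {'K': array([[399.69325939,   0.        , 310.19460947],
       [  0.        , 399.69325939, 201.40416856],
       [  0.        ,   0.        ,   1.        ]]), 'R': array([[ 0.01790376, -0.99976127,  0.01252393],
       [-0.99691128, -0.01880791, -0.07625069],
       [ 0.07646804, -0.01112008, -0.99701002]]), 't': array([ -32.56951349,  565.7348754 , 1220.84045669])}
scene {'K': array([[369.80451942,   0.        , 318.86694829],
       [  0.        , 369.80451942, 199.79184799],
       [  0.        ,   0.        ,   1.        ]]), 'R': array([[ 8.19041191e-01,  5.73734606e-01, -3.58866904e-04],
       [ 4.23651819e-01, -6.05210411e-01, -6.73972919e-01],
       [-3.86898777e-01,  5.51859547e-01, -7.38755965e-01]]), 't': array([-469.18675832, -224.81409515, 1292.85849225])}
```

View pics/top0.png

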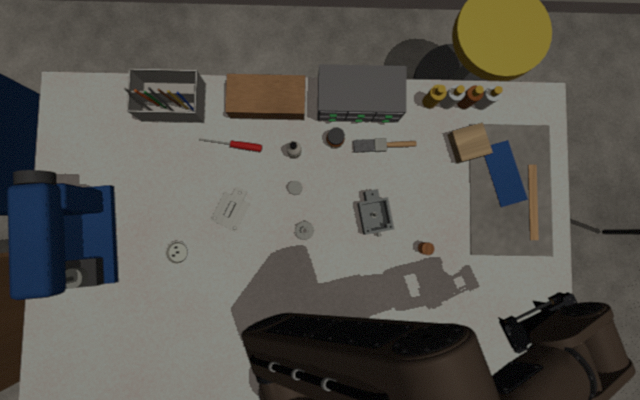

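View pics/scene0.png

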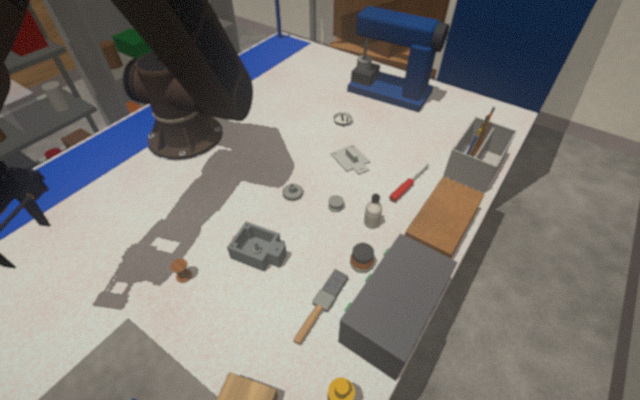

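The top view shows the cover at (230,209), gear at (304,230), roller (294,187), gearbox (375,213), spool (427,249), bottle (291,149) and dish (177,251). The scene view agrees. Next I'll get rough positions and zoom in.

```bash
cat > h.py <<'E'
import numpy as np,cv2
def w(px,d,c):
    u,v=np.asarray(px,float).T; z=np.asarray(d,float)
    k=c["K"];P=np.c_[(u-k[0,2])/k[0,0]*z,(v-k[1,2])/k[1,1]*z,z]
    return (P-c["t"])@c["R"]
def cloud(p,d,c):
    v,u=np.mgrid[:400,:640]
    X=w(np.c_[u.ravel(),v.ravel()],d.ravel(),c).reshape(400,640,3)
    X[d==0]=np.nan
    return X
E
python3 - <<'E'
from h import *
f=np.load("top0.npz");X=cloud(f["p"],f["d"],f)
for n,(u,v,r) in dict(cover=(230,209,30),gear=(304,230,14),roller=(294,187,12),box=(375,213,30),bottle=(291,149,14),jar=(335,138,14),spool=(427,249,12),dish=(177,251,14)).items():
    Y=X[v-r:v+r,u-r:u+r].reshape(-1,3);bench=np.nanpercentile(X[150:240,260:280,2],50)
    Y=Y[Y[:,2]>bench+(3 if n=='cover' else 8)]
    print(n,bench.round(1),len(Y),np.nanmean(Y,0).round(),np.nanmin(Y,0).round(),np.nanmax(Y,0).round())
c=cv2.resize(f["p"][130:270,160:450],None,fx=2.75,fy=2.75,interpolation=2)
cv2.imwrite("pics/topcrop.png",cv2.convertScaleAbs(c,alpha=1.6))
E
```

```text
cover 0.4 1104 [540. 226.   8.] [447. 138.   3.] [635. 325.  39.]
gear 0.4 256 [477.  -5.  16.] [449. -36.   9.] [505.  23.  40.]
roller 0.4 152 [609.  25.  26.] [588.   4.  10.] [629.  45.  32.]
box 0.4 803 [ 535. -222.   38.] [ 463. -318.    8.] [ 606. -151.   58.]
bottle 0.4 210 [718.  30.  74.] [702.   9.   9.] [745.  52. 117.]
jar 0.4 316 [763. -96.  48.] [ 739. -139.    9.] [798. -68.  63.]
spool 0.4 149 [ 429. -379.   46.] [ 409. -400.    9.] [ 448. -355.   55.]
dish 0.4 180 [402. 393.  15.] [369. 350.   8.] [437. 430.  26.]
```

View pics/topcrop.png

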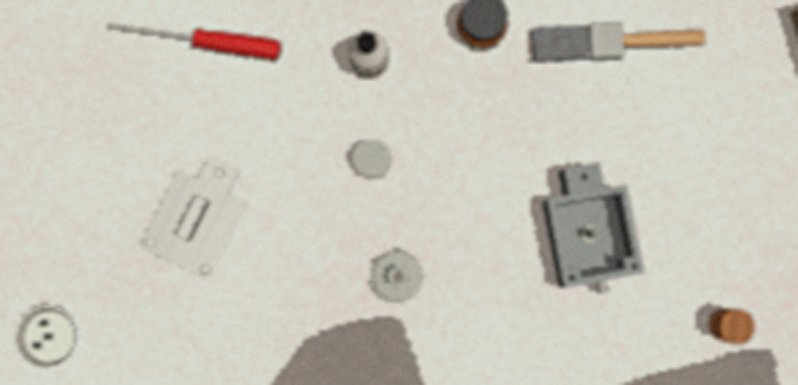

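The crop shows the gear hub at (397,275) and the cover with its tongue up-right at (219,172). The gearbox tongue points up at (583,178), with the stub at (598,288). Next: rough yaws and the wrist camera geometry.

Run:
```python
from h import *
from cell import *
from scipy.spatial.transform import Rotation as Ro
s=state();c=get_calibration("wrist")
T=Ro.from_euler('xyz',s["tcp_rot"]).as_matrix()
C=-c["R"].T@c["t"]
print("cam in tool",(T.T@(C-s["eef_pos"])).round(1),"\nR cam axes in tool\n",(T.T@c["R"].T).round(3),c["K"][0,0],c["K"][:2,2])
f=np.load("top0.npz")
# yaws from crop pixels, via w at given depth
def P(x,y,z0): # intersect with plane z
    u,v=x/2.75+160,y/2.75+130
    a=w([[u,v]],[500],f)[0];o=-f["R"].T@f["t"];return o+(a-o)*(z0-o[2])/(a-o)[2]
b0,b1=P(571,277,50),P(639,268,50);t=P(583,178,50)
print("box",b0,b1,t,np.degrees(np.arctan2(*(t-(b0+b1)/2)[[1,0]])))
b0,b1=P(151,242,5),P(205,270,5);t=P(219,172,5)
print("cover",b0,b1,t,np.degrees(np.arctan2(*(t-(b0+b1)/2)[[1,0]])))
```

```text
cam in tool [ 8.050e+01 -1.000e-01 -1.702e+02] 
R cam axes in tool
 [[ 0.    -0.959 -0.283]
 [ 1.     0.    -0.   ]
 [ 0.    -0.283  0.959]] 341.6057296267818 [313.54407969 200.44000836]
box [ 478.35733769 -197.2865927    50.        ] [ 489.59806378 -272.29416051   50.        ] [ 588.03708957 -209.85195789   50.        ] 13.477075648316564
cover [509.77843079 275.10535941   5.        ] [479.079674   212.72974568   5.        ] [591.31255078 200.35262666   5.        ] -24.211686848123563
```

servo_tool:
  moves: [0.587,0.832,-0.15,-0.069,1,0.587,0.832,-0.15,-0.069,1,0.587,0.832,-0.15,-0.069,1,0.587,0.832,-0.15,-0.069,1,0.587,0.832,-0.15,-0.069,1,0.587,0.832,-0.15,-0.069,1,0.587,0.832,-0.15,-0.069,1,0.587,0.832,-0.15,-0.069,1,0.587,0.832,-0.15,-0.069,1,0.587,0.832,-0.15,-0.069,1,0.587,0.832,-0.15,-0.069,1,0.587,0.832,-0.15,-0.069,1]

```text
t: 1.1
eef_pos: [508.9, -227.5, 154.1]
tcp_rot: [-3.141, 0.001, 0.239]
ft_force: [0.3, -0.3, -0.4]
opening: 0.997
grip_force: 0.0
```

```bash
cat >> h.py <<'E'
def snap(name,tag):
    from cell import state,read_camera,get_calibration
    s=state();c=get_calibration(name);p,d=read_camera(name)
    cv2.imwrite(f"pics/{tag}.png",p);np.savez(f"{tag}.npz",p=p,d=d,pos=s["eef_pos"],rot=s["tcp_rot"],**c)
    return s,np.load(f"{tag}.npz")
E
python3 -c "
from h import *
from cell import state
s,f=snap('wrist','wbox');print(s['t'],s['eef_pos'],s['tcp_rot'],abs(s['qvel']).max())"
```

```text
1.1 [ 508.86505729 -227.49335603  154.09584713] [-3.14090465e+00  8.24758179e-04  2.39464410e-01] 0.05493909384472951
```

View pics/wbox.png

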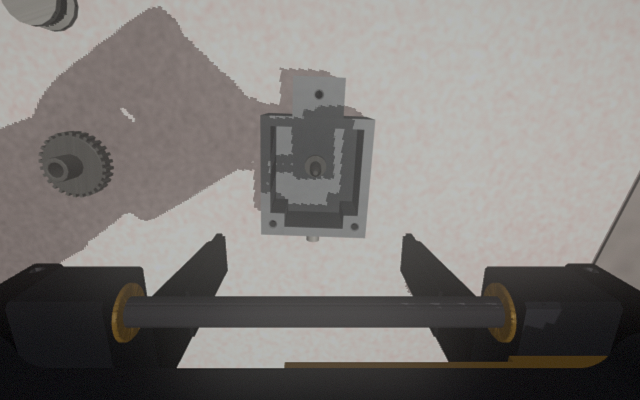

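The wrist view shows the box's threaded holes at (319,95), (273,224) and (354,227), the shaft tip near (316,170), and the gear hub at (58,170).

```bash
cat >> h.py <<'E'
def plane(px,c,z0):
    a=w(px,np.full(len(px),500.),c);o=-c["R"].T@c["t"]
    return o+(a-o)*((z0-o[2])/(a-o)[:,2:3])
def dark(f,u,v,r=9):
    g=cv2.cvtColor(f["p"],6).astype(float)[v-r:v+r+1,u-r:u+r+1]
    t=np.percentile(g,75);W=np.clip(t*.8-g,0,None)
    yy,xx=np.mgrid[-r:r+1,-r:r+1];W[xx**2+yy**2>r*r*.8]=0
    return u+(W*xx).sum()/W.sum(),v+(W*yy).sum()/W.sum()
def fit(M,P): # 2D rigid: model->world
    M=np.array(M,float);m,p=M.mean(0),P[:,:2].mean(0);A,B=M-m,P[:,:2]-p
    th=np.arctan2((A[:,0]*B[:,1]-A[:,1]*B[:,0]).sum(),(A*B).sum())
    R=np.array([[np.cos(th),-np.sin(th)],[np.sin(th),np.cos(th)]]);t=p-R@m
    return th,t,P[:,:2]-(M@R.T+t)
HO=[(52,0),(-55,35),(-55,-35)]
E
python3 - <<'E'
from h import *
f=np.load("wbox.npz")
px=[dark(f,319,95,6),dark(f,273,224,6),dark(f,354,227,6)];print(np.round(px,1))
P=plane(px,f,50);th,t,r=fit(HO,P);print("box",np.degrees(th),t,r.round(1))
X=cloud(f["p"],f["d"],f)
Y=X[90:235,255:380].reshape(-1,3);Y=Y[(Y[:,2]>45)&(Y[:,2]<55)];print("rim z",np.median(Y[:,2]))
R=np.array([[np.cos(th),-np.sin(th)],[np.sin(th),np.cos(th)]]);q=(Y[:,:2]-t)@R;print("rim extents",np.percentile(q,[.5,99.5],0).round(1))
Y=X[140:190,290:345].reshape(-1,3);Y=Y[(Y[:,2]>36)&(Y[:,2]<46)];print("shaft tip",Y.mean(0),len(Y),"expect",t+R@[-11,0])
G=X[120:205,30:120].reshape(-1,3);H=G[(G[:,2]>31)];D=G[(G[:,2]>10)&(G[:,2]<17)]
print("bench",np.nanmedian(X[20:60,450:600,2]))
for n,Z in(("hub",H),("disc",D)):
    (cx,cy),rad=cv2.minEnclosingCircle(Z[:,:2].astype(np.float32));print(n,len(Z),Z[:,2].mean(),cx,cy,rad)
E
```

```text
[[318.6  94.2]
 [272.5 223.1]
 [354.1 226.1]]
box 11.527829479025716 [ 540.90741112 -221.38813248] [[-0.3 -0. ]
 [ 0.2 -0.1]
 [ 0.1  0.1]]
rim z 50.087936065489444
rim extents [[-64.2 -44.3]
 [ 54.7  45.3]]
shaft tip [ 530.55642408 -222.86372187   39.44937408] 72 expect [ 530.12930584 -223.58641511]
bench 0.10177947760866737
hub 418 34.359055864282794 477.5907287597656 -6.5622663497924805 11.37036418914795
disc 2525 13.868084606464231 478.1380615234375 -5.630775451660156 31.292959213256836
```

servo_tool:
  moves: [-0.13,0.548,0,-0.011,0.6,-0.13,0.548,0,-0.011,0.6,-0.13,0.548,0,-0.011,0.6,-0.13,0.548,0,-0.011,0.6,-0.13,0.548,0,-0.011,0.6,-0.13,0.548,0,-0.011,0.6,-0.13,0.548,0,-0.011,0.6,-0.13,0.548,0,-0.011,0.6,-0.13,0.548,0,-0.011,0.6]

```text
t: 1.9
eef_pos: [456.6, -11.3, 154.8]
tcp_rot: [3.141, -0.001, 0.2]
ft_force: [-0.3, 0.4, -0.0]
opening: 0.601
grip_force: 0.0
```

Run:
```python
from h import *
s,f=snap('wrist','wgear');print(s['t'],s['eef_pos'],np.degrees(s['tcp_rot'][2]))
X=cloud(f["p"],f["d"],f);Y=X.reshape(-1,3)
Y=Y[(abs(Y[:,0]-478)<45)&(abs(Y[:,1]+6)<45)]
for n,a,b in(("hub",33.5,36.5),("disc",12.5,15.5)):
    Z=Y[(Y[:,2]>a)&(Y[:,2]<b)]
    (cx,cy),rad=cv2.minEnclosingCircle(Z[:,:2].astype(np.float32));print(n,len(Z),Z[:,2].mean(),cx,cy,rad,Z.mean(0), (np.percentile(Z,1,0)+np.percentile(Z,99,0))/2)
```

```text
1.9 [456.64898329 -11.34369137 154.84757421] 11.470675573114068
hub 294 34.949572669249946 477.88604736328125 -5.519924163818359 10.725248336791992 [477.96068231  -5.43988094  34.94957267] [477.92382832  -5.52491787  34.98686157]
disc 2389 14.038831320589319 477.76873779296875 -5.596220970153809 30.508981704711914 [479.15503252  -5.28093998  14.03883132] [477.91172481  -5.48362741  13.98616116]
```

servo_tool:
  moves: [0.054,0.0112,-0.21,0,0.5,0.054,0.0112,-0.21,0,0.5,0.054,0.0112,-0.21,0,0.5,0.054,0.0112,-0.21,0,0.5,0.054,0.0112,-0.21,0,0.5,0.054,0.0112,-0.21,0,0.5]

```text
t: 2.45
eef_pos: [478.3, -6.1, 72.6]
tcp_rot: [3.141, -0.002, 0.201]
ft_force: [-0.1, -0.2, 0.2]
opening: 0.501
grip_force: 0.0
```

servo_tool:
  moves: [0,0,-0.08,0,0.5,0,0,-0.12,0,0.5,0,0,-0.134,0,0.5,0,0,-0.134,0,0.5,0,0,-0.134,0,0.5,0,0,-0.134,0,0.5]

```text
t: 2.95
eef_pos: [478.5, -5.7, 18.5]
tcp_rot: [3.141, -0.002, 0.202]
ft_force: [-0.4, -0.1, -0.6]
opening: 0.499
grip_force: 0.0
```

servo_tool:
  moves: [0,0,-0.002,0,0,0,0,-0.002,0,0,0,0,-0.002,0,0,0,0,-0.002,0,0,0,0,-0.002,0,0,0,0,-0.002,0,0,0,0,-0.002,0,0,0,0,-0.002,0,0,0,0,-0.002,0,0]

```text
t: 3.7
eef_pos: [477.9, -5.5, 16.4]
tcp_rot: [3.141, -0.0, 0.201]
ft_force: [-0.6, 0.9, 5.3]
opening: 0.223
grip_force: 30.0
```

servo_tool:
  moves: [0,0,0.1,0,0,0,0,0.2,0,0,0.1305,-0.545,0.2,0,0,0.1305,-0.545,0.2,0,0,0.1305,-0.545,0.2,0,0,0.1305,-0.545,0.2,0,0,0.1305,-0.545,0.2,0,0,0.1305,-0.545,0.2,0,0,0.1305,-0.545,0.2,0,0,0.1305,-0.545,0.2,0,0,0.1305,-0.545,0.2,0,0,0.1305,-0.545,0.2,0,0]

```text
t: 4.7
eef_pos: [529.7, -222.2, 96.1]
tcp_rot: [-3.141, 0.001, 0.203]
ft_force: [0.3, 0.3, -1.4]
opening: 0.219
grip_force: 30.0
```

Run:
```python
from h import *
s,f=snap('wrist','whov');print(s['t'],s['eef_pos'],np.degrees(s['tcp_rot'][2]),s['ft_force'],s['opening'])
X=cloud(f["p"],f["d"],f);Y=X.reshape(-1,3)
Y=Y[(abs(Y[:,0]-530)<45)&(abs(Y[:,1]+223)<45)]
Z=Y[(Y[:,2]>s['eef_pos'][2]-5)&(Y[:,2]<s['eef_pos'][2]-1)]
(cx,cy),rad=cv2.minEnclosingCircle(Z[:,:2].astype(np.float32));print(len(Z),Z[:,2].mean(),cx,cy,rad)
```

```text
4.7 [ 529.70377786 -222.18940485   96.07977236] 11.610705641269126 [ 0.25554901  0.2846832  -1.3584093 ] 0.2193712297622597
4062 93.55608211782678 529.7828979492188 -222.022216796875 30.673646926879883
```

View pics/whov.png

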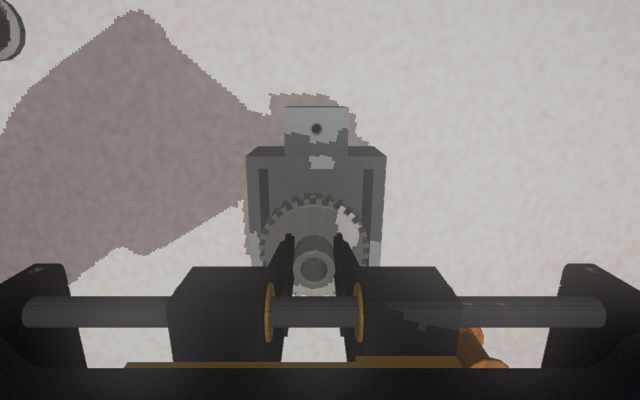

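The gear is held level, centred under the TCP over the box, with the tongue hole at (316,128). Lowering now.

servo_tool:
  moves: [0,0,-0.03,0,0,0,0,-0.06,0,0,0,0,-0.09,0,0,0,0,-0.11,0,0,0,0,-0.125,0,0,0,0,-0.14,0,0,0,0,-0.15,0,0,0,0,-0.16,0,0,0,0,-0.16,0,0,0,0,-0.16,0,0]

```text
t: 5.58
eef_pos: [530.1, -223.6, 32.3]
tcp_rot: [3.142, 0.0, 0.201]
ft_force: [0.8, 0.0, -2.0]
opening: 0.223
grip_force: 30.0
```

No contact resistance, so I'll take it down to the shoulder.

servo_tool:
  moves: [0,0,-0.004,0,0,0,0,-0.008,0,0,0,0,-0.0095,0,0,0,0,-0.0105,0,0,0,0,-0.0105,0,0,0,0,-0.0105,0,0]

```text
t: 6.08
eef_pos: [530.1, -223.6, 28.4]
tcp_rot: [3.141, -0.0, 0.201]
ft_force: [-1.7, 1.8, 4.4]
opening: 0.222
grip_force: 30.0
```

servo_tool:
  moves: [0,0,0,0,0.37,0,0,0,0,0.37,0,0,0,0,0.37,0,0,0,0,0.37]

```text
t: 6.42
eef_pos: [530.1, -223.6, 28.0]
tcp_rot: [3.141, -0.0, 0.201]
ft_force: [-0.4, 0.6, -0.5]
opening: 0.361
grip_force: 0.0
```

servo_tool:
  moves: [0,0,0.05,0,0.37,0,0,0.12,0,0.37,0,0,0.22,0,0.37,0,0,0.31,0,0.37,-0.05,-0.01,0.31,0,0.6,-0.05,-0.01,0.31,0,0.6,-0.05,-0.01,0.31,0,0.6]

```text
t: 7.0
eef_pos: [509.7, -227.6, 152.3]
tcp_rot: [3.141, -0.0, 0.201]
ft_force: [-0.3, -0.5, 0.2]
opening: 0.523
grip_force: 0.0
```

Run:
```python
from h import *
s,f=snap('wrist','whome');print(s['t'],s['eef_pos'],np.degrees(s['tcp_rot'][2]),s['opening'])
X=cloud(f["p"],f["d"],f);Y=X.reshape(-1,3)
for c,r,a,b in(((530,-223.6),18,44,53),((530,-223.6),28,22,30)):
    Z=Y[(np.hypot(Y[:,0]-c[0],Y[:,1]-c[1])<r)&(Y[:,2]>a)&(Y[:,2]<b)]
    (cx,cy),rad=cv2.minEnclosingCircle(Z[:,:2].astype(np.float32));print(len(Z),np.percentile(Z[:,2],[5,50,95]),cx,cy,rad)
```

```text
7.0 [ 509.692773   -227.57858773  152.26810684] 11.499449985702196 0.5230323594404288
352 [45.28454207 46.88906622 48.17962464] 530.1649780273438 -223.28196716308594 10.791118621826172
2496 [24.84340777 26.06878876 27.2947128 ] 529.9969482421875 -223.61001586914062 27.975078582763672
```

View pics/whome.png

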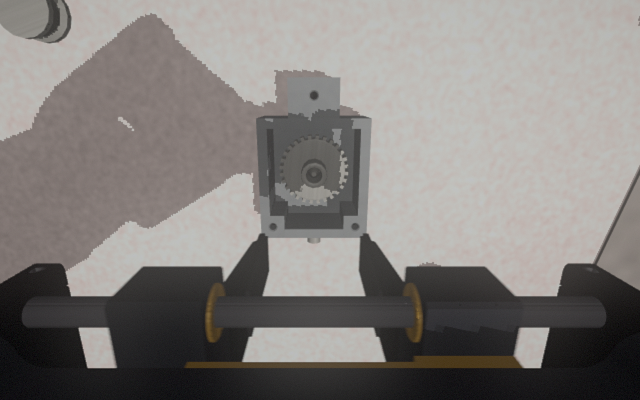

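The gear is home: hub top at z≈47, flange at 26, centred on the shaft. In the picture it sits centred at (314,173). On to the cover.

servo_tool:
  moves: [0.015,0.98,0,-0.198,0.6,0.015,0.98,0,-0.198,0.6,0.015,0.98,0,-0.198,0.6,0.015,0.98,0,-0.198,0.6,0.015,0.98,0,-0.198,0.6,0.015,0.98,0,-0.198,0.6,0.015,0.98,0,-0.198,0.6,0.015,0.98,0,-0.198,0.6,0.015,0.98,0,-0.198,0.6,0.015,0.98,0,-0.198,0.6]

```text
t: 7.88
eef_pos: [515.7, 167.6, 151.0]
tcp_rot: [3.141, 0.001, -0.42]
ft_force: [0.5, -0.8, -0.5]
opening: 0.603
grip_force: 0.0
```

servo_tool:
  moves: [0,0.175,0,0,0.6,0,0.175,0,0,0.6,0,0.175,0,0,0.6,0,0.175,0,0,0.6,0,0.175,0,0,0.6]

```text
t: 8.3
eef_pos: [515.8, 234.4, 151.0]
tcp_rot: [3.14, 0.001, -0.42]
ft_force: [0.6, 0.1, 0.5]
opening: 0.602
grip_force: 0.0
```

Run:
```python
from h import *
f=np.load("whome.npz")
P=plane([dark(f,314,95,6),dark(f,271,226,6),dark(f,355,226,6)],f,50);th,t,r=fit(HO,P);print("box",np.degrees(th),t,r.round(1))
s,f=snap('wrist','wcov');print(s['t'],s['eef_pos'],np.degrees(s['tcp_rot'][2]),s['opening'])
X=cloud(f["p"],f["d"],f);Y=X.reshape(-1,3)
Z=Y[(abs(Y[:,2]-33)<2)&(abs(Y[:,0]-537)<60)&(abs(Y[:,1]-225)<60)]
print("rib",len(Z),cv2.minAreaRect(Z[:,:2].astype(np.float32)))
```

```text
box 11.54770811458436 [ 541.123553   -221.11835224] [[-0.4 -0.1]
 [ 0.2 -0.1]
 [ 0.2  0.1]]
8.3 [515.82463558 234.37897683 151.04475005] -24.065552157182452 0.6016607299347125
rib 931 ((539.1746215820312, 225.62838745117188), (13.75112247467041, 48.953861236572266), 65.47721862792969)
```

View pics/wcov.png

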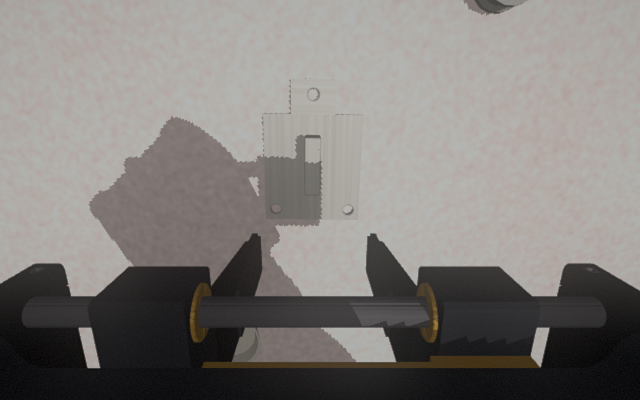

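The cover's holes are at (313,94), (276,209) and (348,210), with the rib at about (313,165). Now the precise fit.

Run:
```python
from h import *
from scipy.optimize import minimize
f=np.load("wcov.npz");X=cloud(f["p"],f["d"],f)
print("bench std",np.nanstd(X[20:60,380:450,2]),np.nanmedian(X[20:60,380:450,2]))
g=cv2.cvtColor(f["p"],6)
# hole circles: enlarge, hough
px=[]
for u,v in((313,94),(276,209),(348,210)):
    a=cv2.resize(g[v-14:v+15,u-14:u+15],None,fx=8,fy=8,interpolation=2)
    c=cv2.HoughCircles(cv2.GaussianBlur(a,(0,0),3),cv2.HOUGH_GRADIENT,1,60,param1=60,param2=12,minRadius=35,maxRadius=70)
    c=c[0][np.argmin(np.hypot(*(c[0][:,:2]-116).T))];px.append(((c[0]+.5)/8-.5+u-14,(c[1]+.5)/8-.5+v-14));print(px[-1],c[2]/8)
P=plane(px,f,5);th,t,r=fit(HO,P);print("holes",np.degrees(th),t,r.round(1))
# depth-silhouette fit
Y=X.reshape(-1,3);m=(abs(Y[:,0]-545)<110)&(abs(Y[:,1]-221)<110)
v,u=np.mgrid[:400,:640];o=-f["R"].T@f["t"]
on=(Y[:,2]>2.7)
pix=np.c_[u.ravel(),v.ravel()][m];on=on[m];Q=plane(pix,f,5)[:,:2]
ok=v.ravel()[m]<232;Q,on=Q[ok],on[ok]
def sd(q):
    b=lambda x0,x1,h:np.minimum(np.minimum(q[:,0]-x0,x1-q[:,0]),h-abs(q[:,1]))
    return np.maximum(b(-65,35,45),b(0,65,20))
def cost(p):
    R=np.array([[np.cos(p[2]),-np.sin(p[2])],[np.sin(p[2]),np.cos(p[2])]])
    s=1/(1+np.exp(-sd((Q-p[:2])@R)/.6));return ((s-on)**2).sum()
p=minimize(cost,[*t,th],method="Nelder-Mead",options=dict(xatol=1e-4,fatol=1e-3,initial_simplex=[[*t,th],[t[0]+2,t[1],th],[t[0],t[1]+2,th],[*t,th+.02]])).x
print("sil",p,np.degrees(p[2]),cost(p),on.sum())
for a,b in((th,t),(p[2],p[:2])):print("rib pred",b-8*np.array([np.cos(a),np.sin(a)]))
```

```text
bench std 0.7638150114477076 0.11701120061811462Traceback (most recent call last):
  File "<stdin>", line 11, in <module>
TypeError: 'NoneType' object is not subscriptable
```

```bash
cat > fc.py <<'E'
from h import *
from scipy.optimize import minimize
f=np.load("wcov.npz");X=cloud(f["p"],f["d"],f)
px=[]
for u,v in((313,94),(276,209),(348,210)):
    z=X[v-9:v+10,u-9:u+10,2];W=np.clip(4-z,0,4);yy,xx=np.mgrid[-9:10,-9:10];W[xx**2+yy**2>64]=0
    px.append((u+(W*xx).sum()/W.sum(),v+(W*yy).sum()/W.sum()));print(px[-1],(W>2).sum())
P=plane(px,f,2.5);th,t,r=fit(HO,P);print("holes",np.degrees(th),t,r.round(1))
Y=X.reshape(-1,3);m=(abs(Y[:,0]-545)<110)&(abs(Y[:,1]-221)<110)
v,u=np.mgrid[:400,:640]
on=(Y[:,2]>2.7)
pix=np.c_[u.ravel(),v.ravel()][m];on=on[m];Q=plane(pix,f,5)[:,:2]
ok=pix[:,1]<228;Q,on=Q[ok],on[ok]
def sd(q):
    b=lambda x0,x1,h:np.minimum(np.minimum(q[:,0]-x0,x1-q[:,0]),h-abs(q[:,1]))
    return np.maximum(b(-65,35,45),b(0,65,20))
def cost(p):
    R=np.array([[np.cos(p[2]),-np.sin(p[2])],[np.sin(p[2]),np.cos(p[2])]])
    s=1/(1+np.exp(-np.clip(sd((Q-p[:2])@R)/.6,-50,50)));return ((s-on)**2).sum()
p=minimize(cost,[*t,th],method="Nelder-Mead",options=dict(initial_simplex=[[*t,th],[t[0]+2,t[1],th],[t[0],t[1]+2,th],[*t,th+.02]])).x
print("sil",p,np.degrees(p[2]),cost(p),on.sum())
for a,b in((th,t),(p[2],p[:2])):print("rib pred",b-8*np.array([np.cos(a),np.sin(a)]))
E
python3 fc.py
```

```text
(np.float64(nan), np.float64(nan)) 100
(np.float64(275.3929896370532), np.float64(208.20540815857365)) 69
(np.float64(nan), np.float64(nan)) 68
holes nan [nan nan] [[nan nan]
 [nan nan]
 [nan nan]]
sil [nan nan nan] nan nan 11390
rib pred [nan nan]
rib pred [nan nan]
```

```bash
sed -i 's/W=np.clip(4-z,0,4)/W=np.nan_to_num(np.clip(4-z,0,4))/; s/for u,v in((313,94)/for u,v in((313,94)/' fc.py; python3 fc.py
```

```text
(np.float64(312.8100209752253), np.float64(94.15716409909581)) 100
(np.float64(275.3929896370532), np.float64(208.20540815857365)) 69
(np.float64(347.03809278521277), np.float64(209.17998635397845)) 68
holes -24.919530825671572 [546.16988293 222.57196948] [[ 0.1 -0.1]
 [-0.   0.1]
 [-0.1 -0.1]]
sil [ 5.46211894e+02  2.22463249e+02 -4.34929946e-01] -24.91965029107575 375.0009573668168 11390
rib pred [538.91467941 225.94272931]
rib pred [538.95669715 225.8340243 ]
```

servo_tool:
  moves: [0.058,-0.021,-0.23,-0.0047,0.45,0.058,-0.021,-0.23,-0.0047,0.45,0.058,-0.021,-0.23,-0.0047,0.45,0.058,-0.021,-0.23,-0.0047,0.45,0.058,-0.021,-0.23,-0.0047,0.45,0.058,-0.021,-0.23,-0.0047,0.45,0.058,-0.021,-0.23,-0.0047,0.45]

```text
t: 8.93
eef_pos: [539.8, 226.3, 62.1]
tcp_rot: [-3.14, -0.002, -0.435]
ft_force: [0.6, -0.0, -1.2]
opening: 0.451
grip_force: 0.0
```

servo_tool:
  moves: [-0.001,-0.001,-0.07,0,0.45,-0.001,-0.001,-0.11,0,0.45,-0.001,-0.001,-0.127,0,0.45,-0.001,-0.001,-0.127,0,0.45,-0.001,-0.001,-0.127,0,0.45,-0.001,-0.001,-0.127,0,0.45,-0.001,-0.001,-0.127,0,0.45,-0.001,-0.001,-0.127,0,0.45]

```text
t: 9.6
eef_pos: [539.2, 225.8, 10.2]
tcp_rot: [-3.141, -0.001, -0.435]
ft_force: [0.1, -0.7, -0.5]
opening: 0.451
grip_force: 0.0
```

servo_tool:
  moves: [-0.001,0,0,0,0,-0.001,0,0,0,0,-0.001,0,0,0,0,-0.001,0,0,0,0,-0.001,0,0,0,0,-0.001,0,0,0,0,-0.001,0,0,0,0,-0.001,0,0,0,0,-0.001,0,0,0,0,-0.001,0,0,0,0]

```text
t: 10.43
eef_pos: [538.5, 225.6, 9.2]
tcp_rot: [3.141, 0.0, -0.435]
ft_force: [0.5, -1.4, 0.3]
opening: 0.144
grip_force: 30.0
```

servo_tool:
  moves: [0,0,0.02,0,0,0,0,0.06,0,0,0,0,0.13,0,0,0,0,0.19,0,0,0,0,0.225,0,0,0,-0.03,0.225,0,0,0,-0.09,0.225,0.02,0,0,-0.16,0.225,0.05,0,0,-0.23,0.225,0.08,0,0,-0.3,0.225,0.11,0,-0.002,-0.37,0.225,0.14,0,-0.004,-0.44,0.225,0.17,0]

```text
t: 11.43
eef_pos: [535.9, 47.8, 98.6]
tcp_rot: [-3.142, 0.001, 0.103]
ft_force: [0.2, 0.0, -3.0]
opening: 0.142
grip_force: 30.0
```

servo_tool:
  moves: [-0.002,-0.07,0,0.015,0,-0.004,-0.14,0,0.025,0,-0.006,-0.21,0,0.0326,0,-0.008,-0.28,0,0.0326,0,-0.01,-0.35,0,0.0326,0,-0.01,-0.42,0,0.0326,0,-0.01,-0.49,0,0.0326,0,-0.01,-0.56,0,0.0326,0,-0.01,-0.62,0,0.0326,0,-0.01,-0.66,0,0.0326,0,-0.01,-0.68,0,0.0326,0,-0.01,-0.681,0,0.0326,0]

```text
t: 12.43
eef_pos: [532.4, -223.9, 98.8]
tcp_rot: [-3.141, 0.001, 0.2]
ft_force: [-1.6, 0.7, -2.2]
opening: 0.144
grip_force: 30.0
```

Run:
```python
from h import *
s,f=snap('wrist','wh2');print(s['t'],s['eef_pos'],np.degrees(s['tcp_rot']),s['opening'],s['grip_force'],s['ft_force'],s['moment'],abs(s['qvel']).max())
```

```text
12.4333 [ 532.3688305  -223.85520425   98.7749779 ] [-1.79980742e+02  3.15296475e-02  1.14320749e+01] 0.1435002922418857 29.999326765537262 [-1.60831249  0.71087509 -2.20047032] [-0.00806162  0.06629425 -0.04847768] 0.032628039440226825
```

View pics/wh2.png

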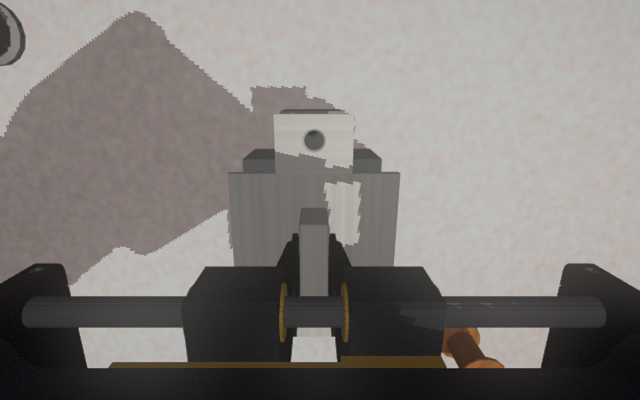

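The cover is level in the grip, and the box shows through the tongue hole at (314,140). Lowering to 15 mm.

servo_tool:
  moves: [0,0,-0.015,0,0,0,0,-0.03,0,0,0,0,-0.045,0,0,0,0,-0.055,0,0,0,0,-0.061,0,0,0,0,-0.061,0,0,0,0,-0.061,0,0,0,0,-0.061,0,0,0,0,-0.061,0,0,0,0,-0.061,0,0]

```text
t: 13.32
eef_pos: [533.0, -222.8, 75.1]
tcp_rot: [3.141, -0.0, 0.201]
ft_force: [1.1, 0.5, -3.4]
opening: 0.148
grip_force: 30.0
```

Run:
```python
from h import *
s,f=snap('wrist','wh3');print(s['t'],s['eef_pos'],np.degrees(s['tcp_rot']),s['ft_force'],s['moment'],abs(s['qvel']).max())
X=cloud(f["p"],f["d"],f);Y=X.reshape(-1,3)
th=np.radians(11.54);R=np.array([[np.cos(th),-np.sin(th)],[np.sin(th),np.cos(th)]])
q=(Y[:,:2]-[541.0,-221.25])@R
m=(abs(Y[:,2]-70)<6)&(abs(q[:,0])<75)&(abs(q[:,1])<55)
A=np.c_[q[m],np.ones(m.sum())];co=np.linalg.lstsq(A,Y[m,2],rcond=None)[0];print("plate plane",co,m.sum())
T=m&(q[:,0]>42);print("tongue y ext",np.percentile(q[T,1],[.5,99.5]),"x max",np.percentile(q[T&(abs(q[:,1])<15),0],99.5))
M=m&(q[:,0]<35)&(q[:,0]>0);print("main y ext",np.percentile(q[M,1],[.5,99.5]))
# tongue yaw via edges
for a,b in((38,48),(52,62)):
    k=m&(q[:,0]>a)&(q[:,0]<b);print(a,np.percentile(q[k,1],[1,99]))
k=m.reshape(400,640);
g=f["p"].copy()
snap("top","th3");snap("scene","sh3")
s=cv2.resize(g[90:190,250:380],None,fx=4,fy=4,interpolation=2)
t=cv2.resize(np.load("th3.npz")["p"][180:250,330:420],None,fx=4.5,fy=4.5,interpolation=2)
u=cv2.resize(np.load("sh3.npz")["p"][205:285,215:305],None,fx=4.4,fy=4.4,interpolation=2)
o=np.zeros((600,800,3),np.uint8)
s=cv2.resize(s,(380,292));o[:292,:380]=s;t=cv2.resize(t,(380,296));o[:296,400:780]=t;u=cv2.resize(u,(337,300));o[300:600,:337]=u
cv2.imwrite("pics/fin.png",cv2.convertScaleAbs(o,alpha=1.5))
```

```text
13.3167 [ 532.95670169 -222.82896451   75.10799758] [ 1.79975687e+02 -2.08382856e-02  1.15226442e+01] [ 1.09415694  0.47696312 -3.41014424] [ 0.01091722  0.09830973 -0.02772906] 0.002395289288859827
plate plane [-1.02179238e-03 -4.79234590e-04  7.10089244e+01] 17675
tongue y ext [-19.47808828  20.06910342] x max 65.37841372305249
main y ext [-44.27296939  44.905242  ]
38 [-19.34659773  19.93478978]
52 [-19.48212826  20.02328618]
```

View pics/fin.png

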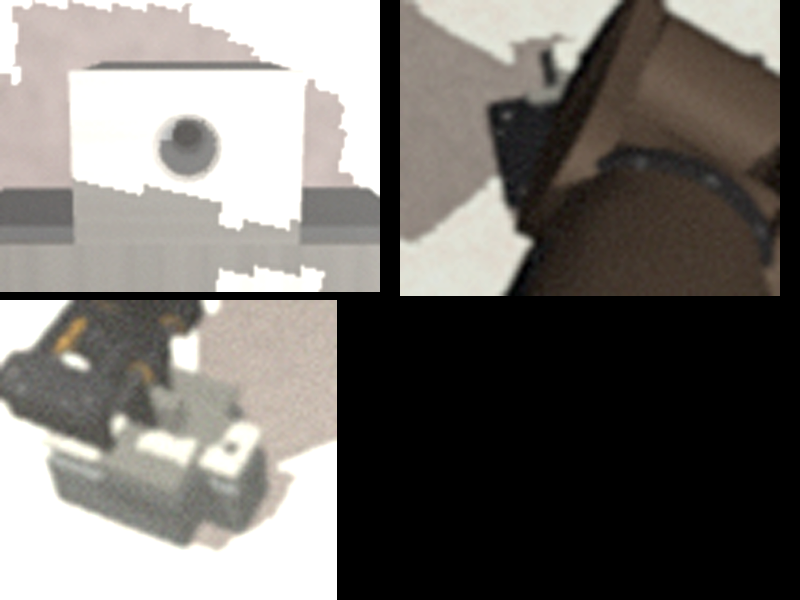

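The cover is level over the box. Its edges match the box frame within about 0.5 mm, and the thread is visible through the tongue hole. I'll trim the height by 0.8 mm, settle and hand in.

servo_tool:
  moves: [0,0,-0.002,0,0,0,0,-0.002,0,0,0,0,-0.002,0,0,0,0,-0.002,0,0,0,0,-0.002,0,0,0,0,-0.002,0,0,0,0,-0.002,0,0,0,0,-0.002,0,0]

```text
t: 14.13
eef_pos: [532.9, -222.7, 74.1]
tcp_rot: [3.141, -0.0, 0.201]
ft_force: [0.3, -0.1, -3.6]
opening: 0.145
grip_force: 30.0
```

Run:
```python
from cell import *
s=state();print(s["t"],s["eef_pos"],s["tcp_rot"],abs(s["qvel"]).max(),s["grip_force"])
print(job_done())
```

```text
14.1333 [ 532.86367879 -222.74385323   74.07899031] [ 3.14145565e+00 -7.07799583e-06  2.01195750e-01] 0.0023730896192295232 29.99945729970932
the job is handed in; nothing more can be done
None
```

The gear is home on its shaft, hub up and released, and the cover is held level and still about 15 mm above the gearbox with its holes within about 0.5 mm of the threads; I handed the job in at 14.1 s and got no verdict back.

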